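Release the membrane case by feel

ROBOT

A 6-joint arm with a two-finger parallel gripper is mounted at the origin on a cart in front of the work surface, level with it; the furniture and walls round the work are solid. World frame = base frame: x ahead of the robot, y to its left, z up, the work surface at z = 0. Lengths are in m, angles in rad, forces in N, time in s.
With the tool pointing down it reaches from about 0.35 to 1 m from the base axis. Payload 7.1 kg.
Tool frame: the origin (TCP) lies midway between the tips of the shut fingers; the grasp point (between the pads) lies 19 mm behind it; z points along the fingers, y is the line along which they close (so a half turn about z gives the same grasp; the last joint's range is limited). The gripper opens to 85 mm and grips with 20 to 120 N. Pads are 22 mm wide; open, the fingers measure 114 mm over their backs; the gripper's body (76 mm by 85 mm) begins 54 mm behind the grasp point. The pads swing forward as they close: fully open they stand 13 mm farther back than shut.
Start: joints at [-1.163, 0.423, 1.63, -0, 1.089, -0.019], TCP at [0.259, -0.569, 0.231] pointing down, gripper open.
Joint ranges: [-3, 3], [-0.9, 2.11], [0.09, 2.58], [-1.31, 4.45], [0.11, 2.69], [-2.54, 2.54]. Speed limits (rad/s): [2.39, 2.39, 3.01, 3.14, 3.14, 3.14].

INTERFACE

Orientations are given as a unit quaternion [x, y, z, w].
In Python, from workcell import arm gives the robot as it stands. The module is installed in compiled form; this text tells all that it offers.
- The arm moves only by the shell command python3 -m inch 'ROWS' [FORCE]. ROWS is JSON, a list of rows, each a list of 3 entries, a list of its own where there are three numbers: the opening, from 0 (shut) to 1 (fully open), then the shift along the world's x, y, z in mm, then the turn about the world's z in rad. In form: [[gripper, [dx, dy, dz], spin], ...]. A call has exactly 10 rows; each row is the pose to reach, as a shift and turn from the pose commanded when the call began; what a row does not reach only later rows make up. A row lasts 1/10 s, in which the tool goes at most 50 mm and 8.59 degrees, less where a joint would pass 70% of its speed; a pose out of reach is approached as far as the arm can. A call with a gripper value outside its range is refused whole. The fingers move at their own pace and stop on an object; FORCE is the grip in N (left out, the last holds). Time passes only in rows, so rows that repeat a pose let the fingers close, or fill a call up. It gives the time, the measured TCP pose, the force, the opening and the grip force at its end, in the units of the state.
- arm.get_obs(): the state, without advancing time (a new reading comes with each control period).
- arm.grab_frame(name): name is "side" or "top" or "wrist"; returns (picture, depth): 384x512x3 uint8, red, green, blue; 384x512 float32, m along the optical axis (not along the pixel's ray), 0 where there is no reading.
- arm.camera_info(name): a dict with "fx", "fy", "cx", "cy" (pixels), "rvec" (rotation vector, rad) and "tvec" (3), from world to camera coordinates, as OpenCV has them; the wrist camera has in their place "tool_from_camera" (4x4, takes a point from camera to tool coordinates, whose origin is the TCP and whose axes are the flange's). Camera axes: x right, y down, z forward; pixel columns grow to the right and rows downward; lengths in m; the calibration is good to about 2 mm. A picture is of the moment at which its call begins: read the wrist's pose just before it. camera_info takes no time and is no camera call.
- arm.job_done(): hands the job in; it is judged then, once.
The state is a dict: "clock": time; "q": joint angles; "joint_velocities": joint speeds; "effort": joint torques, N m; "position": TCP position; "tool_rot": TCP orientation; "force": force on the tool from outside, world axes, zero at the start; "moment": the same for the moment, N m; "grip_width": finger opening in m; "grip_force": force on a finger pad.
Only numpy, scipy, OpenCV 4.12 (cv2) and the standard library are available. Lean on these libraries where they do the work, as an engineer would, in place of code of your own. Each camera call takes 0.05 s, during which the arm holds its last target. There are 200 camera calls.

TASK

The lid of the low metal membrane case is held by a catch inside a notch hidden somewhere along the case's back edge, on the side facing away from you. Feel along that edge with a fingertip until you find the notch, press the catch inside it fully home so that the back of the lid pops up, then take the finger clear. Only touch and press: pick nothing up, and leave the other things on the worktop where they are.

Things in the scene. Friction and masses are not known exactly. Their poses are not given: they have to be found in the camera images.
- case: Low membrane case of bare aluminium with a white ribbed lid, screwed to the worktop: 150 mm front to back (x), 256 mm wide (y), 36 mm high; the shut lid's top is at 39 mm. Origin: centre of its underside, z up; x points away from the robot, to the back edge. Small screw-down lugs, 8 mm high, stick out 15 mm at both ends.
- case_back_edge (a point): Middle of the top of the case's back face; axes as the case's. The back face is upright, flat, rigid, 75 mm behind the case's origin, from the worktop to 36 mm up, and runs 128 mm to either side of this point along y. One notch interrupts it: open at the top and back, 44 mm wide along y, its floor 4 mm high, its middle anywhere from 100 mm left to 100 mm right of this point.
- catch (a joint): Travel of the catch, m: 0 at the start, 0.011 fully home at a rigid stop. The catch is a metal block 42 mm wide, from 6 to 33 mm above the worktop, standing across the notch with its face 6 mm inside the back face (17 mm when fully home). It slides level, towards the front of the case, gives way at about 3 to 5 N, has no return spring and stays where it is left.
- case_lid (a joint): Angle of the lid, rad: 0 shut, 0.165 with the catch fully home. The lid is hinged along the front of the case; a cam raises its back as the catch goes in (0.015 rad per mm), at most about 18 mm, so that its highest point is then 57 mm above the worktop.
- filter_cap_1: Bystander, to be left alone: white ribbed screw cap, 50 mm wide, 44 mm high, behind the case; origin at the centre of its underside.
- filter_cap_2: Bystander, to be left alone: white ribbed screw cap, 50 mm wide, 44 mm high, just left of the case; origin at the centre of its underside.
- petri_1: Bystander, to be left alone: shallow clear dish, 60 mm wide, 14 mm high, just right of the case; origin at the centre of its underside.
- sample_bottle_2: Bystander, to be left alone: white bottle, 49 mm wide, 98 mm high, to the right of the case; origin at the centre of its underside.
- sample_bottle_3: Bystander, to be left alone: yellowish bottle with a blue cap, 49 mm wide, 98 mm high, to the right of the case; origin at the centre of its underside.
- marker_1: Bystander, to be left alone: black marker pen, 13 mm thick, 128 mm long, lying to the right of the case; origin at the centre of its underside.
- tubed_cap: Bystander, to be left alone: white cap with a bent upright tube, 50 x 76 mm and 206 mm high, to the left of the case; origin at the centre of its underside.
- syringe: Bystander, to be left alone: syringe, 145 mm long, 26 mm high, lying to the far right; origin at the centre of its underside.

How it is judged:
By the outcome, as a careful person would: the job done as asked, in the order asked, and still so for the second after the job is handed in, with the robot touching nothing.
It also fails if it takes over 72 s, if anything falls off the work surface, if the arm or the gripper's body presses on something with over 40 N, if the wrist force passes 120 N, or if a joint passes its speed limit or range.

## Working session

There is one attempt and no reset: what is moved stays moved. The work goes in short steps, Python scripts to look and compute and a shell command to move; the robot and the scene stay as the last step left them, time stands still between calls to the robot, and variables do not carry over. Pictures are saved under pics/ and viewed, at most 10 in all, crops included, and the job is handed in when it is done.

```bash
mkdir -p pics; python3 - <<'E'
from workcell import arm
import cv2,numpy as np
o=arm.get_obs();print(o['clock'],o['position'],o['tool_rot'],o['force'],o['grip_width'])
ims=[]
for n in("top","side"):
    p,d=arm.grab_frame(n);np.savez(f"{n}.npz",p=p,d=d);c=arm.camera_info(n);print(n,c)
    cv2.imwrite(f"pics/{n}.png",p[:,:,::-1])
E
```

```text
0.0 [ 0.25851285 -0.56841927  0.23053264] [ 9.77314682e-01  2.11790954e-01 -1.60894280e-04 -7.61061922e-04] [-0.58179889  0.46730571  0.60467776] 0.08532997588051917
top {'fx': 372.0123968386255, 'fy': 372.0123968386255, 'cx': 254.04336783417756, 'cy': 195.16909959812452, 'rvec': array([ 2.1872256 , -2.16422421,  0.118736  ]), 'tvec': array([-0.08075069,  0.56134724,  1.25698216])}
side {'fx': 404.22639298935417, 'fy': 404.22639298935417, 'cx': 258.0838520989101, 'cy': 188.22933760911792, 'rvec': array([ 2.28290753, -0.51420383,  0.24157325]), 'tvec': array([-0.52470103,  0.14896513,  1.37174457])}
```

View pics/top.png

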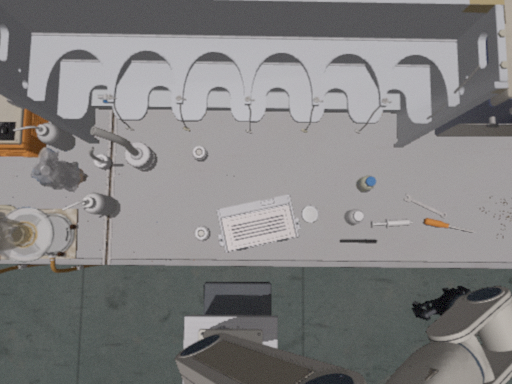

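View pics/side.png

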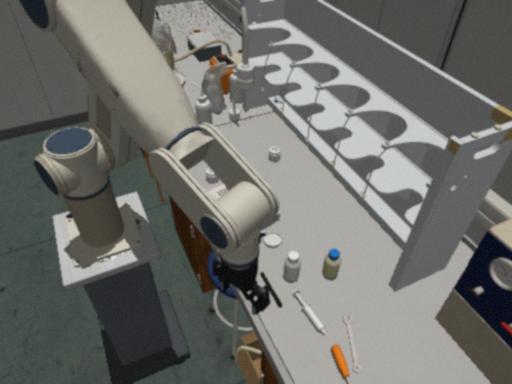

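The top view shows the case at about (218–300, 197–250), slightly rotated, with cap_1 at (199,153), cap_2 at (202,233) and the petri dish at (310,214). In the side view the arm hides the case. I'll enlarge the case in the top view.

```bash
cat > h.py <<'E'
import numpy as np,cv2
from workcell import arm
def ray(n,uv,z):
    c=arm.camera_info(n);R=cv2.Rodrigues(c['rvec'])[0];C=-R.T@c['tvec']
    d=R.T@np.array([(uv[0]-c['cx'])/c['fx'],(uv[1]-c['cy'])/c['fy'],1]);return C+d*(z-C[2])/d[2]
def proj(n,P):
    c=arm.camera_info(n);K=np.array([[c['fx'],0,c['cx']],[0,c['fy'],c['cy']],[0,0,1]])
    return cv2.projectPoints(np.float64(P).reshape(-1,1,3),c['rvec'],c['tvec'],K,None)[0][:,0]
E
python3 - <<'E'
from h import *
f=np.load('top.npz');p=f['p'];d=f['d']
cv2.imwrite('pics/crop.png',cv2.resize(p[140:265,185:325,::-1],None,fx=5,fy=5,interpolation=cv2.INTER_CUBIC)[:600])
# height map
c=arm.camera_info('top');R=cv2.Rodrigues(c['rvec'])[0]
v,u=np.mgrid[:384,:512];P=np.stack([(u-c['cx'])/c['fx']*d,(v-c['cy'])/c['fy']*d,d],-1)-c['tvec'];W=P@R
np.save('W.npy',W)
m=((W[...,2]>.025)&(W[...,2]<.06)).astype(np.uint8);m[:140]=0;m[262:]=0
n,l,s,ce=cv2.connectedComponentsWithStats(m)
for i in range(1,n):
    if s[i,4]>20: 
        w=W[l==i];print(s[i],ce[i],np.median(w,0).round(3),w.min(0).round(3),w.max(0).round(3))
        pts=w[:,:2].astype(np.float32);print(cv2.minAreaRect(pts))
E
```

```text
[ 39 140   7  10  39] [ 41.79487179 144.82051282] [0.726 0.656 0.048] [0.71  0.653 0.026] [0.74  0.658 0.059]
((0.7246787548065186, 0.6557883620262146), (0.03036429174244404, 0.004647202789783478), 2.7617366313934326)
[ 56 140  18  11  81] [ 66.61728395 145.22222222] [0.725 0.569 0.043] [0.713 0.558 0.025] [0.749 0.603 0.06 ]
((0.7258366346359253, 0.576525092124939), (0.01486759353429079, 0.055383261293172836), 39.60155487060547)
[ 83 140  14   3  31] [ 90.12903226 140.70967742] [0.743 0.491 0.039] [0.741 0.477 0.025] [0.75  0.514 0.058]
((0.7429141402244568, 0.4953319728374481), (0.007603541016578674, 0.036095522344112396), 9.858562469482422)
[397 140  12   7  34] [401.02941176 143.70588235] [ 0.743 -0.578  0.043] [ 0.741 -0.604  0.025] [ 0.757 -0.574  0.057]
((0.7444756627082825, -0.587059736251831), (0.03092637099325657, 0.01238387543708086), 62.505104064941406)
[193 146  14  14 159] [199.40251572 152.55345912] [0.707 0.116 0.041] [0.686 0.094 0.025] [0.733 0.139 0.049]
((0.7094324827194214, 0.11641896516084671), (0.04653782397508621, 0.045703399926424026), 0.16920693218708038)
[ 
[... 1283 characters left out ...]
59072095155716), 75.2775650024414)
[346 210   7  14  36] [348.30555556 217.13888889] [ 0.489 -0.395  0.042] [ 0.469 -0.406  0.027] [ 0.514 -0.392  0.057]
((0.4912681579589844, -0.39911845326423645), (0.04445168375968933, 0.013638880103826523), 0.34064486622810364)
[ 48 214  28  48 292] [ 63.34246575 239.53424658] [0.402 0.56  0.04 ] [0.332 0.532 0.025] [0.49  0.614 0.06 ]
((0.40945783257484436, 0.5723977088928223), (0.076750747859478, 0.15881796181201935), 87.07819366455078)
[195 226  15  15 168] [201.66666667 233.08333333] [0.43  0.101 0.041] [0.407 0.077 0.025] [0.454 0.125 0.049]
((0.43044209480285645, 0.10118141770362854), (0.047434598207473755, 0.04772906377911568), 0.22832061350345612)
```

View pics/crop.png

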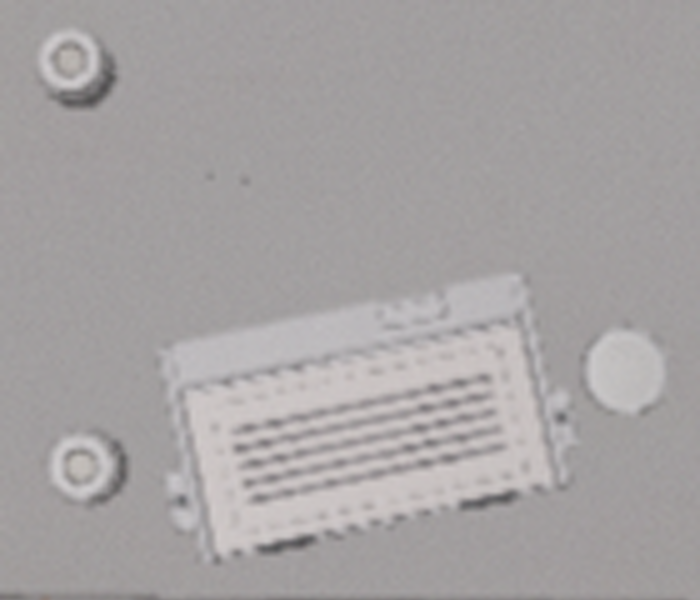

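```bash
python3 - <<'E'
from h import *
t=np.radians(12.63);X=np.array([np.cos(t),np.sin(t),0]);Y=np.array([-np.sin(t),np.cos(t),0])
c=np.array([.4659,-.0886,0])
print('corners px(crop)',[(((proj('top',c+a*X+b*Y+[0,0,.036])[0]-[185,140])*5).round()).tolist() for a in(.075,-.075) for b in(.128,-.128)])
W=np.load('W.npy')
for nm,uv in [('LB',(165,350)),('RB',(522,275)),('notchL',(378,312)),('notchR',(448,297)),('notchmid',(412,310))]:
    p=ray('top',(185+uv[0]/5,140+uv[1]/5),.036)-c;print(nm,(p@X*1e3).round(1),(p@Y*1e3).round(1))
# depth row near the back edge in case frame
for b in range(-120,121,8):
    print(b,[int(round(1e3*W[int(round(q[1])),int(round(q[0])),2])) for q in proj('top',[c+a*X+b/1e3*Y+[0,0,.036] for a in(.06,.066,.072)])],end=' ')
o=arm.get_obs();back=c+.075*X
for b in (0,-.02,-.05):
    print('\n',b,'back pt',(back+b*Y).round(4),'from tcp',((back+b*Y+.035*X-o['position'])*1e3).round(0))
E
```

```text
corners px(crop) [[158.0, 347.0], [523.0, 270.0], [202.0, 564.0], [571.0, 484.0]]
LB 72.0 123.7
RB 71.5 -126.3
notchL 67.2 -24.1
notchR 67.3 -73.3
notchmid 63.7 -47.2
-120 [38, 37, 34] -112 [36, 33, 35] -104 [34, 38, 37] -96 [31, 35, 34] -88 [36, 36, 38] -80 [36, 37, 37] -72 [33, 39, 37] -64 [35, 31, -1] -56 [32, 33, 3] -48 [27, 33, 0] -40 [33, 30, 2] -32 [1307, 29, 6] -24 [34, 37, 36] -16 [33, 36, 35] -8 [34, 35, 34] 0 [36, 30, 34] 8 [35, 37, 34] 16 [38, 35, 35] 24 [38, 35, 32] 32 [33, 35, 41] 40 [33, 36, 35] 48 [30, 34, 35] 56 [35, 38, 32] 64 [36, 38, 37] 72 [36, 34, 34] 80 [35, 33, 31] 88 [37, 33, 36] 96 [39, 32, 32] 104 [34, 34, 31] 112 [37, 35, 35] 120 [38, 38, 30] 
 0 back pt [ 0.5391 -0.0722  0.    ] from tcp [ 315.  504. -231.]

 -0.02 back pt [ 0.5435 -0.0917  0.    ] from tcp [ 319.  484. -231.]

 -0.05 back pt [ 0.55  -0.121  0.   ] from tcp [ 326.  455. -231.]
```

Depth and picture agree: the notch's middle is about 48 mm right of the edge's middle. I'll move to behind the edge's middle, touch the face there and then feel along to the right.

```bash
python3 -m inch '[[0,[25,40,0],-0.02],[0,[50,80,0],-0.05],[0,[75,120,0],-0.08],[0,[100,160,0],-0.11],[0,[125,200,0],-0.14],[0,[150,240,0],-0.17],[0,[175,280,0],-0.207],[0,[195,312,0],-0.207],[0,[210,336,0],-0.207],[0,[215,344,0],-0.207]]' 20
python3 -m inch '[[0,[15,25,0],0],[0,[35,55,0],0],[0,[55,85,0],0],[0,[75,120,0],0],[0,[90,145,0],0],[0,[100,160,0],0],[0,[105,160,0],0],[0,[105,160,0],0],[0,[105,160,0],0],[0,[105,160,0],0]]'
```

```text
clock: 1.1
position: [0.4746, -0.2227, 0.2311]
tool_rot: [0.994, 0.111, -0.0, -0.0]
force: [0.5, 0.1, -0.2]
grip_width: 0.0002
grip_force: 0.0
clock: 2.1
position: [0.5781, -0.066, 0.2313]
tool_rot: [0.994, 0.109, -0.0, 0.0]
force: [-0.2, -0.0, -0.9]
grip_width: 0.0001
grip_force: 0.0
```

```bash
python3 -m inch '[[0,[0,0,-30],0],[0,[0,0,-60],0],[0,[0,0,-90],0],[0,[0,0,-120],0],[0,[0,0,-150],0],[0,[0,0,-180],0],[0,[0,0,-200],0],[0,[0,0,-210],0],[0,[0,0,-215],0],[0,[0,0,-215],0]]'
python3 - <<'E'
from h import *
o=arm.get_obs();print(o['position'],o['force'])
cv2.imwrite('pics/a.png',cv2.resize(arm.grab_frame('top')[0][140:265,185:325,::-1],None,fx=4,fy=4))
E
```

```text
clock: 3.1
position: [0.5788, -0.0652, 0.0164]
tool_rot: [0.994, 0.109, -0.0, 0.0]
force: [-1.7, -0.1, 0.1]
grip_width: -0.0001
grip_force: 0.0
[ 0.57878532 -0.06524964  0.0164229 ] [-1.65828363 -0.0625219   0.11097624]
```

View pics/a.png

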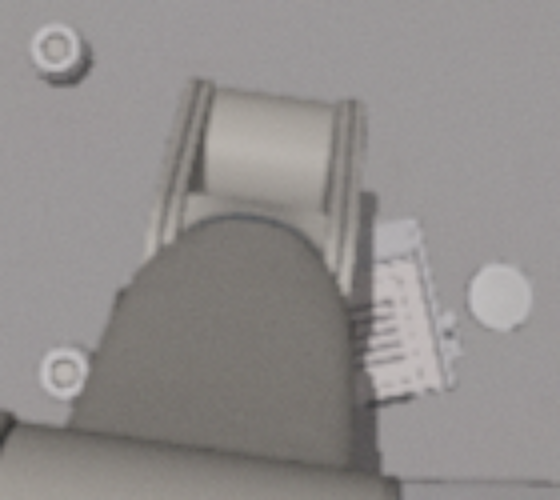

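The arm covers the case, whose right end at (420–455, 220–390) hasn't moved. The tip is behind it, at the height of the face. Now I'll approach the back face slowly.

```bash
python3 -m inch '[[0,[-5,-1.1,0],0],[0,[-10,-2.2,0],0],[0,[-14,-3.1,0],0],[0,[-18,-4,0],0],[0,[-20,-4.5,0],0],[0,[-21.5,-4.8,0],0],[0,[-22.5,-5,0],0],[0,[-23.4,-5.2,0],0],[0,[-24.4,-5.5,0],0],[0,[-24.4,-5.5,0],0]]'
```

```text
clock: 4.15
position: [0.5542, -0.0704, 0.0162]
tool_rot: [0.994, 0.11, -0.0, -0.0]
force: [-0.5, 0.3, -0.3]
grip_width: 0.0002
grip_force: 0.0
```

```bash
python3 -m inch '[[0,[-0.5,-0.1,0],0],[0,[-1,-0.2,0],0],[0,[-1.5,-0.3,0],0],[0,[-2,-0.4,0],0],[0,[-2.4,-0.5,0],0],[0,[-2.9,-0.6,0],0],[0,[-3.4,-0.75,0],0],[0,[-3.9,-0.9,0],0],[0,[-3.9,-0.9,0],0],[0,[-3.9,-0.9,0],0]]'
```

```text
clock: 5.15
position: [0.5532, -0.071, 0.0167]
tool_rot: [0.994, 0.11, 0.003, 0.0]
force: [8.5, 5.0, -5.8]
grip_width: 0.0001
grip_force: 4.6
```

Contact with the face: 10 N at the expected place. I'll ease off to light pressure and slide along to the right.

```bash
python3 -m inch '[[0,[1,0.2,0],0],[0,[2,0.4,0],0],[0,[2,0.4,0],0],[0,[3,-4,0],0],[0,[4,-8.5,0],0],[0,[4.8,-12.1,0],0],[0,[5.5,-15.2,0],0],[0,[6.4,-19.1,0],0],[0,[6.4,-19.1,0],0],[0,[6.4,-19.1,0],0]]'
```

```text
clock: 6.15
position: [0.5576, -0.0907, 0.0165]
tool_rot: [0.994, 0.11, 0.001, 0.0]
force: [5.1, 0.3, -0.3]
grip_width: -0.0002
grip_force: 2.6
```

```bash
python3 -m inch '[[0,[0.9,-3.9,0],0],[0,[1.7,-7.8,0],0],[0,[2.6,-11.7,0],0],[0,[3.5,-15.6,0],0],[0,[4.4,-19.5,0],0],[0,[5.2,-23.4,0],0],[0,[6.1,-27.3,0],0],[0,[6.1,-27.3,0],0],[0,[6.1,-27.3,0],0],[0,[6.1,-27.3,0],0]]'
```

```text
clock: 7.15
position: [0.5628, -0.1176, 0.0163]
tool_rot: [0.994, 0.11, -0.0, -0.0]
force: [0.9, 0.3, 0.1]
grip_width: 0.0
grip_force: 0.0
```

The force dropped to about zero around −49 mm, which matches the notch. Now I'll press in.

```bash
python3 -m inch '[[0,[-1,-0.2,0],0],[0,[-2,-0.4,0],0],[0,[-3,-0.7,0],0],[0,[-4,-0.9,0],0],[0,[-5,-1.1,0],0],[0,[-6,-1.3,0],0],[0,[-7,-1.5,0],0],[0,[-8,-1.8,0],0],[0,[-8.8,-2,0],0],[0,[-8.8,-2,0],0]]'
```

```text
clock: 8.15
position: [0.5543, -0.1197, 0.0164]
tool_rot: [0.994, 0.11, 0.0, 0.0]
force: [3.1, 2.5, -0.2]
grip_width: 0.0003
grip_force: 2.0
```

```bash
python3 -m inch '[[0,[-1,-0.2,0],0],[0,[-2,-0.4,0],0],[0,[-3,-0.7,0],0],[0,[-4,-0.9,0],0],[0,[-5,-1.1,0],0],[0,[-5.5,-1.2,0],0],[0,[-6,-1.3,0],0],[0,[-6.5,-1.4,0],0],[0,[-7,-1.5,0],0],[0,[-7,-1.5,0],0]]'
```

```text
clock: 9.15
position: [0.5471, -0.1213, 0.0164]
tool_rot: [0.994, 0.11, -0.0, 0.0]
force: [3.6, 0.6, 1.7]
grip_width: -0.0
grip_force: 1.8
```

```bash
python3 -m inch '[[0,[-0.5,-0.1,0],0],[0,[-1,-0.2,0],0],[0,[-1.5,-0.3,0],0],[0,[-2,-0.4,0],0],[0,[-2.5,-0.55,0],0],[0,[-3,-0.7,0],0],[0,[-3.5,-0.8,0],0],[0,[-4,-0.9,0],0],[0,[-4,-0.9,0],0],[0,[-4,-0.9,0],0]]'
```

```text
clock: 10.15
position: [0.5469, -0.1216, 0.0166]
tool_rot: [0.994, 0.109, 0.004, 0.0]
force: [14.8, 8.9, -7.9]
grip_width: -0.0002
grip_force: 8.2
```

Rigid stop: 17 N with no further motion, 17.5 mm past the face contact. Retreating straight back, then up.

```bash
python3 -m inch '[[0,[4,0.9,0],0],[0,[9,2,0],0],[0,[16,3.6,0],0],[0,[24,5.3,0],0],[0,[32,7.1,0],0],[0,[40,8.9,0],0],[0,[48,10.7,0],0],[0,[55,12.3,0],0],[0,[58,13,0],0],[0,[58,13,0],0]]'
python3 -m inch '[[0,[0,0,20],0],[0,[0,0,50],0],[0,[0,0,80],0],[0,[0,0,110],0],[0,[0,0,140],0],[0,[0,0,170],0],[0,[0,0,195],0],[0,[0,0,210],0],[0,[0,0,215],0],[0,[0,0,215],0]]'
python3 -m inch '[[0,[-10,-30,0],0],[0,[-25,-65,0],0],[0,[-45,-105,0],0],[0,[-65,-145,0],0],[0,[-85,-185,0],0],[0,[-105,-225,0],0],[0,[-120,-255,0],0],[0,[-130,-275,0],0],[0,[-135,-280,0],0],[0,[-135,-280,0],0]]'
python3 - <<'E'
from h import *
o=arm.get_obs();print(o['position'],o['force'])
p,d=arm.grab_frame('top');cv2.imwrite('pics/b.png',cv2.resize(p[140:265,185:325,::-1],None,fx=5,fy=5)[:600])
c=arm.camera_info('top');R=cv2.Rodrigues(c['rvec'])[0]
v,u=np.mgrid[:384,:512];W=(np.stack([(u-c['cx'])/c['fx']*d,(v-c['cy'])/c['fy']*d,d],-1)-c['tvec'])@R
t=np.radians(12.63);X=np.array([np.cos(t),np.sin(t),0]);Y=np.array([-np.sin(t),np.cos(t),0]);q=W-np.array([.4659,-.0886,0])
a,b=q@X*1e3,q@Y*1e3
W0=np.load('W.npy')
for x in range(-70,70,10):
    m=(abs(a-x)<5)&(abs(b)<100);print(x,m.sum(),(np.median(W[m][:,2])*1e3).round(1),(np.median(W0[m][:,2])*1e3).round(1))
E
```

```text
clock: 11.15
position: [0.6016, -0.109, 0.0163]
tool_rot: [0.994, 0.11, 0.0, 0.0]
force: [-0.5, -0.5, -0.7]
grip_width: 0.0001
grip_force: 0.0
clock: 12.15
position: [0.601, -0.1091, 0.2313]
tool_rot: [0.994, 0.11, 0.0, 0.0]
force: [-0.7, 0.8, 0.3]
grip_width: 0.0001
grip_force: 0.0
clock: 13.15
position: [0.465, -0.389, 0.2298]
tool_rot: [0.994, 0.109, -0.001, -0.001]
force: [-0.6, 0.5, 0.4]
grip_width: 0.0001
grip_force: 0.0
[ 0.46499946 -0.38898065  0.22977457] [-0.64595583  0.46093602  0.43220586]
-70 163 34.6 33.0
-60 174 38.0 36.0
-50 172 40.6 36.5
-40 177 42.3 36.6
-30 175 44.0 36.9
-20 968 1306.9 35.0
-10 174 47.0 36.8
0 176 48.6 36.8
10 173 50.5 36.7
20 176 51.5 36.3
30 176 52.0 35.0
40 143 22.8 23.4
50 182 34.5 34.5
60 160 34.3 34.7
```

View pics/b.png

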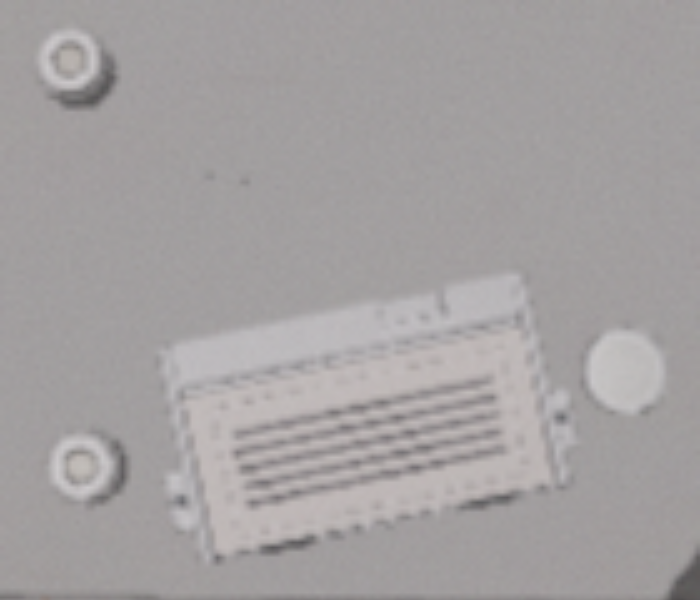

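The lid is up: depth gives a slope of about 0.168 rad, against 0.165 with the catch fully home. The caps at (70,60) and (85,467) and the dish at (625,370) haven't moved, and the arm is clear.

```bash
python3 -c "
from workcell import arm
print(arm.job_done())"
```

```text
the job is handed in; nothing more can be done
None
```

The job is handed in: I found the notch about 49 mm right of the back edge's middle and pressed the catch home to its stop, so the lid popped up; the finger is clear, and the two caps and the dish by the case have not moved.

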